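# Wring a 45 mm parfocal gauge for the microscope

### The arm

A 6-joint arm with a two-finger parallel gripper is mounted at the origin on the work surface. World frame = base frame: x ahead of the robot, y to its left, z up, the work surface at z = 0. Lengths are in m, angles in rad, forces in N, time in s.
With the tool pointing down it reaches from about 0.325 to 0.775 m from the base axis. Payload 9.3 kg.
Tool frame: the origin (TCP) lies at the very end of the fingers, on their centre line; the grasp point (between the pads) lies robot.hold_point_z behind it (robot.hold_point_z is the distance from the TCP to the grasp point, in m); z points along the fingers, y is the line along which they close (so a half turn about z gives the same grasp; the last joint's range is limited). The gripper opens to 85 mm and grips with 20 to 120 N. Pads are 22 mm wide; open, the fingers measure 114 mm over their backs; the gripper's body (76 mm by 85 mm) begins 54 mm behind the grasp point. The pads swing forward as they close: fully open they stand 13 mm farther back than shut.
Start: joints at [1.191, 0.259, 0.021, 1.334, 0, 1.418], TCP at [0.124, 0.536, 0.231] pointing down, gripper open.
Joint ranges: [-3.04, 3.04], [-0.91, 1.82], [-1.04, 1.36], [-1.92, 1.95], [-1.52, 1.45], [-3.14, 3.14]. Speed limits (rad/s): [2.22, 2.22, 2.79, 3.14, 3.14, 3.14].

### API

Orientations are given as a 3x3 rotation matrix whose columns are the frame's x, y, z axes.
In Python, from cell import robot, camera gives the robot as it stands.
- The arm moves only by the tool servo_tool, never from a script. Its argument "deltas" is a list of rows, each an object of numbers: "grip": the opening, from 0 (shut) to 1 (fully open); "tx", "ty", "tz": the shift along the world's x, y, z in cm; "wx", "wy", "wz": the turn, a rotation vector about the world's x, y, z in rad. In form: [{"grip": .., "tx": .., "ty": .., "tz": .., "wx": .., "wy": .., "wz": ..}, ...]. A call has 1 to 8 rows; each row is the pose to reach, as a shift and turn from the pose commanded when the call began; what a row does not reach only later rows make up. A row lasts 1/10 s, in which the tool goes at most 50 mm and 8.59 degrees, less where a joint would pass 70% of its speed; a pose out of reach is approached as far as the arm can. A call with a gripper value outside its range is refused whole. The fingers move at their own pace and stop on an object; "newtons" is the grip in N (left out, the last holds). Time passes only in rows, so rows that repeat a pose let the fingers close. It gives the time, the measured TCP pose, the force, the opening and the grip force at its end, in the units of the state.
- robot.sense(): the state, without advancing time (a new reading comes with each control period).
- camera(name): name is "scene" or "top"; returns a dict with "pixels" (384x512x3 uint8, red, green, blue), "camera_matrix" (3x3 intrinsics, pixels), "rvec" (rotation vector, rad) and "tvec" (3), from world to camera coordinates, as OpenCV has them. Camera axes: x right, y down, z forward; pixel columns grow to the right and rows downward; lengths in m; the calibration is good to about 2 mm. A picture is of the moment at which its call begins. There is no depth.
- robot.sign_off(): hands the job in; it is judged then, once.
The state is a dict: "time": time; "joint_positions": joint angles; "qd": joint speeds; "joint_efforts": joint torques, N m; "tcp_pos": TCP position; "ee_rot": TCP orientation; "contact_force": force on the tool from outside, world axes, zero at the start; "torque": the same for the moment, N m; "gripper_width": finger opening in m; "gripper_force": force on a finger pad.
Only numpy, scipy, OpenCV 4.12 (cv2) and the standard library are available. Lean on these libraries where they do the work, as an engineer would, in place of code of your own. Each camera call takes 0.05 s, during which the arm holds its last target. There are 200 camera calls.

### The job

Make up the 45 mm gauge for setting the microscope's objectives: wring the 20 mm steel gauge block on top of the 25 mm block clamped in the orange holder. Touch it down very slowly, without a knock, in line with the lower block but overlapping it at one end only, by less than half the length; then press with about a kilogram's weight (well under three: more would score the faces) and, pressing all the way and never lifting it off again, slide it lengthwise until it is fully home. Finish by squaring the stack until all its sides are flush, leave it standing in the holder, and do not disturb the other things on the bench.

Things in the scene. Friction and masses are not known exactly. Their poses are not given: they have to be found in the camera images.
- block20_center (a point): centre of the loose 20 mm gauge block: a plain bright steel bar, 35 x 9 x 20 mm (x, y, z), about 50 g, standing on a 35 x 9 face on the felt pad. x along the length, y across the width, z up. The faces to be wrung are its 35 x 9 top and underside, 10 mm above and below this point (either will do, either end foremost)
- felt: blue felt pad, 150 x 100 mm (x, y), 2 mm thick, fixed on the bench; origin at the centre of its underside
- block25_top (a point): centre of the upper 35 x 9 mm face of the 25 mm steel gauge block clamped immovably in the holder, 39 mm above the bench. x along the 35 mm length, y across the 9 mm width, z up. Its top 15 mm stand free above the orange nest. Wrung home, the 20 mm block's centre is 10 mm above this point, its x and y axes the same (or half a turn round)
- holder: fixed holder, origin at the centre of its underside: aluminium plate 100 x 70 x 6 mm (x, y, z) with an orange printed nest, 60 x 34 mm, top 24 mm above the bench, around the 25 mm block (in the middle, along x). Two thumb screws stick out 14 mm from the nest's +y side, not above its top. The set-up is rigid: pushing 1 mm too far raises the force by 20 N or more, and a touchdown faster than 20 mm/s is a knock
- block10_center (a point): centre of another loose gauge block, 35 x 9 mm and only 10 mm high, standing on the same felt pad some 7 to 9 cm from the 20 mm block; it is not wanted: leave it where it is
- objective_center (a point): bystander: a steel microscope objective standing nose up on the bench, 24 mm diameter, 46 mm high, this point half-way up
- dish: bystander: a shallow glass dish, 90 mm diameter, 16 mm high; origin at the centre of its underside
- driver: bystander: a screwdriver with a red handle, 170 mm long, lying on the bench; origin under its middle, x along it from handle to tip

How it is judged:
By the outcome, as a careful person would: the job done as asked, in the order asked, and still so for the second after the job is handed in, with the robot touching nothing.
It also fails if it takes over 61 s, if anything falls off the work surface, if the arm or the gripper's body presses on something with over 40 N, if the wrist force passes 120 N, or if a joint passes its speed limit or range.

## Working session

There is one attempt and no reset: what is moved stays moved. The work goes in short steps, Python scripts to look and compute and a tool call to move; the robot and the scene stay as the last step left them, time stands still between calls to the robot, and variables do not carry over. Pictures are saved under pics/ and viewed, at most 10 in all, crops included, and the job is handed in when it is done.

Besides the shell and the picture viewer there is one more tool, called after "Emit:" by a JSON object that holds its "op" and its "data", one argument or row to a line. servo_tool: Moves the arm, as the interface text tells. Its arguments: {"type":"object","properties":{"deltas":{"type":"array"},"newtons":{"type":"number"}},"required":["deltas"]}

```bash
mkdir -p pics; ls
python3 - <<'E'
from cell import robot,camera
import cv2,numpy as np
for n in("scene","top"):
    c=camera(n);cv2.imwrite(f"pics/{n}0.png",c["pixels"][:,:,::-1]);np.savez(f"pics/{n}0.npz",**c)
    R=cv2.Rodrigues(np.array(c["rvec"],float))[0];print(n,(-R.T@np.array(c["tvec"]).reshape(3)).round(3),np.array(c["camera_matrix"]).round(1).tolist(),R.round(2).tolist())
s=robot.sense();print(s,robot.hold_point_z)
E
```

```text
pics
scene [ 1.446 -0.448  0.643] [[439.0, 0.0, 259.5], [0.0, 439.0, 196.3], [0.0, 0.0, 1.0]] [[0.48, 0.88, 0.01], [0.46, -0.24, -0.86], [-0.75, 0.41, -0.52]]
top [ 0.45  -0.014  0.85 ] [[360.5, 0.0, 247.1], [0.0, 360.5, 193.1], [0.0, 0.0, 1.0]] [[-0.01, -1.0, -0.0], [-0.99, 0.01, -0.17], [0.17, 0.0, -0.99]]
{'time': 0.1, 'joint_positions': array([1.19142227e+00, 2.59176668e-01, 2.08705000e-02, 1.33373062e+00,
       3.22222482e-05, 1.41818839e+00]), 'qd': array([-0.00071976, -0.00195107,  0.00259405,  0.00115043, -0.00204369,
        0.00098121]), 'joint_efforts': array([ 5.40979774e-03, -5.56694520e+01,  3.45070696e+01,  1.16399769e-02,
       -9.75756393e-05, -1.70418781e-05]), 'tcp_pos': array([0.12356367, 0.53569114, 0.23071741]), 'ee_rot': array([[-9.74398496e-01,  2.24827338e-01, -4.89324195e-04],
       [ 2.24827762e-01,  9.74397853e-01, -1.14033149e-03],
       [ 2.20418752e-04, -1.22115095e-03, -9.99999230e-01]]), 'contact_force': array([-0.18531371,  0.37980893, -1.13571355]), 'torque': array([-0.04625595, -0.00121181,  0.03095573]), 'gripper_force': 0.0, 'gripper_width': 0.08543185691600665} 0.0187
```

View pics/scene0.png

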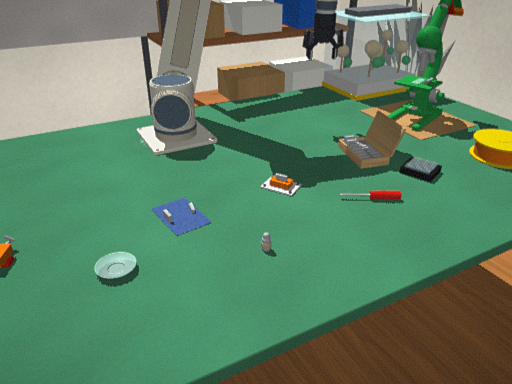

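View pics/top0.png

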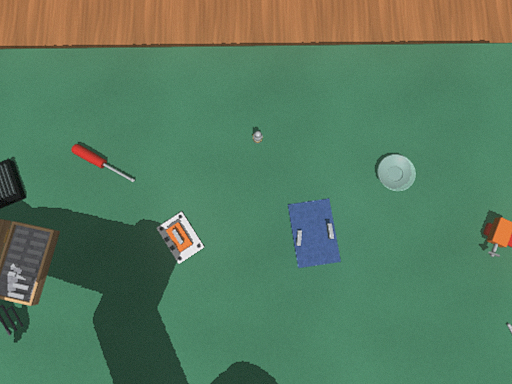

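The scene view shows the holder at (281,184) and the felt with two blocks at (168,216) and (192,208). In the top view the holder is at (181,237), the felt at (315,232), the blocks at (299,237) and (331,231), the objective at (257,135), the dish at (396,172) and the driver at (103,162).

Run:
```python
import cv2,numpy as np
t=cv2.imread("pics/top0.png");s=cv2.imread("pics/scene0.png")
def cr(i,x,y,w,h,W,H): return cv2.resize(i[y:y+h,x:x+w],(W,H),interpolation=cv2.INTER_NEAREST)
m=np.vstack([np.hstack([cr(t,285,195,60,45+30,320,400)[:300],cr(t,150,205,60,65,277,300)]),
 np.hstack([cr(s,150,190,64,48,320,240),cr(s,255,165,55,48,277,240)])])
cv2.imwrite("pics/m.png",m);print(m.shape)
```

```text
(540, 597, 3)
```

View pics/m.png

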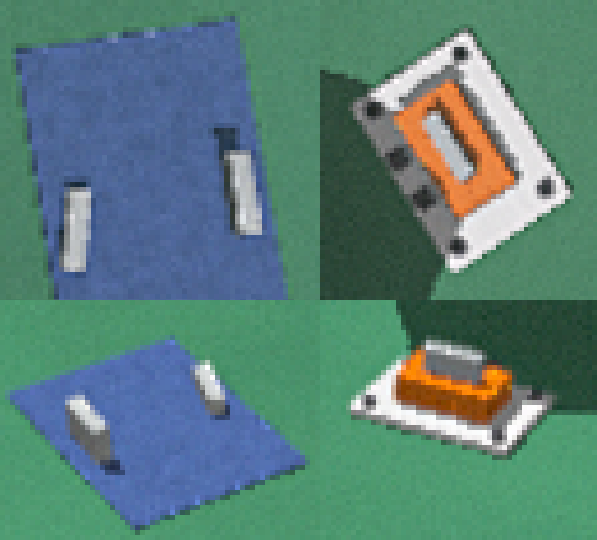

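The crops show that the right-hand block in the top view (331,231) is the taller one, so it is the 20 mm block. The nest and plate are clearly outlined.

```bash
cat > h.py <<'E'
import cv2,numpy as np
def cast(c,uv,z):
    R=cv2.Rodrigues(np.array(c["rvec"],float))[0];t=np.array(c["tvec"],float).reshape(3);C=-R.T@t
    uv=np.asarray(uv,float).reshape(-1,2)
    d=np.c_[uv,np.ones(len(uv))]@np.linalg.inv(c["camera_matrix"]).T@R
    return (C+d*((z-C[2])/d[:,2])[:,None])[:,:2]
def proj(c,P): return cv2.projectPoints(np.asarray(P,float).reshape(-1,3),np.array(c["rvec"],float),np.array(c["tvec"],float),np.array(c["camera_matrix"],float),None)[0].reshape(-1,2)
K=8
def rect(c,maskf,roi,z):
    """threshold on an enlarged crop, biggest blob cast on plane z -> centre mm, long axis deg, sides mm"""
    x,y,w,h=roi;im=cv2.resize(c["pixels"][y:y+h,x:x+w],None,fx=K,fy=K,interpolation=cv2.INTER_CUBIC)
    m=maskf(im.astype(int)).astype(np.uint8)
    cs=max(cv2.findContours(m,cv2.RETR_EXTERNAL,cv2.CHAIN_APPROX_NONE)[0],key=cv2.contourArea).reshape(-1,2)
    P=cast(c,(cs+.5)/K-.5+[x,y],z)*1000
    (cx,cy),(a,b),th=cv2.minAreaRect(P.astype(np.float32))
    if a<b:a,b,th=b,a,th+90
    m=cv2.moments(P.astype(np.float32))
    return np.round([cx,cy,(th+90)%180-90,a,b,m['m10']/m['m00'],m['m01']/m['m00'],m['m00']],1).tolist()
E
python3 - <<'E'
from h import *
t=dict(np.load("pics/top0.npz"));s=dict(np.load("pics/scene0.npz"))
sat=lambda i:i.max(2)-i.min(2)
for n,roi,z in(("b20",(320,215,22,32),.022),("b10",(288,222,20,30),.012),("b25",(166,222,26,28),.039)):
    for th in(150,175,195):
        print(n,th,rect(t,lambda i:(i.min(2)>th)&(sat(i)<60),roi,z))
print("orange",rect(t,lambda i:(i[...,0]-i[...,2]>60),(150,205,60,65),.024))
print("plate",rect(t,lambda i:(i[...,1]-i[...,0]<15)|(i.min(2)>150),(150,205,60,65),.006))
print("felt",rect(t,lambda i:(i[...,2]-i[...,0]>40)|(i.min(2)>150),(280,190,70,85),.002))
print(t["pixels"][218:246,322:340].min(2))
for n,roi,z in(("b20",(155,205,25,25),.022),("b25",(265,168,32,22),.039)):
    for th in(150,175,195):
        print("sc",n,th,rect(s,lambda i:(i.min(2)>th)&(sat(i)<60),roi,z))
print("sc orange",rect(s,lambda i:(i[...,0]-i[...,2]>60),(255,165,55,48),.024))
E
```

```text
b20 150 [504.4, -200.8, 5.0, 35.0, 10.0, 503.9, -200.8, 269.6]
b20 175 [504.2, -201.0, 4.0, 33.7, 9.1, 503.4, -200.8, 208.1]
b20 195 [494.8, -200.3, 19.7, 15.9, 6.2, 493.6, -200.8, 33.0]
b10 150 [489.9, -129.8, -6.3, 35.4, 9.6, 490.0, -129.6, 272.5]
b10 175 [489.8, -129.6, -6.2, 34.4, 8.2, 489.9, -129.6, 211.6]
b10 195 [490.0, -127.6, -2.0, 16.1, 2.6, 491.8, -127.9, 19.9]
b25 150 [512.7, 122.0, 34.2, 45.7, 16.0, 513.5, 123.9, 426.3]
b25 175 [512.9, 122.0, 34.3, 44.7, 15.3, 513.8, 123.8, 391.6]
b25 195 [513.1, 121.9, 34.3, 43.9, 14.6, 514.0, 123.7, 362.1]
orange [494.4, 146.4, 33.1, 62.3, 35.8, 494.7, 146.4, 2088.6]
plate [494.9, 147.1, 33.0, 102.5, 72.7, 494.8, 147.0, 7140.0]
felt [502.5, -165.3, 7.4, 152.7, 102.5, 502.4, -165.5, 15188.1]
[[ 79  72  71  65  62  70  69  71  80  80  73  71  86  79  80  77  84  79]
 [ 72  77  64  34  41  47  38  60  77  81  73  80  79  75  77  81  74  81]
 [ 71  77  72  53  39  48  46  64  79  76  81  78  84  75  79  80  79  77]
 [ 78  78  82  73  40  41  38  63  82  77  76  74  79  77  83  81  80  81]
 [ 81  78  79  66  42  39  33  47  71  79  71  82  
[... 1500 characters left out ...]
75  81  75  79  81  77]
 [ 82  73  78  80  81  74  72  82  77  76  81  78  74  80  79  79  81  78]
 [ 80  73  74  79  76  76  76  78  74  80  78  81  72  81  83  73  76  80]
 [ 86  78  78  78  76  74  78  75  77  75  77  83  75  75  76  74  72  80]]
sc b20 150 [506.3, -199.7, 5.4, 36.6, 9.9, 505.7, -199.7, 314.1]
sc b20 175 [506.0, -199.7, 5.3, 34.0, 8.8, 505.4, -199.7, 250.2]
sc b20 195 [506.0, -199.3, 7.4, 31.9, 7.9, 505.0, -199.6, 194.1]
sc b25 150 [529.4, 91.9, -4.5, 81.4, 43.8, 534.2, 90.6, 1166.2]
sc b25 175 [529.8, 91.1, -4.2, 79.5, 41.9, 534.4, 90.2, 1029.4]
sc b25 195 [529.6, 90.5, -5.1, 77.0, 39.8, 534.5, 89.8, 914.8]
sc orange [507.4, 140.2, 35.6, 72.0, 66.5, 512.2, 138.0, 3169.9]
```

Emit:
{"op": "servo_tool", "data": {
  "deltas": [
    {"grip": 0.4,"tx": 3.1,"ty": -3.2,"tz": -0.5,"wz": 0.07},
    {"grip": 0.4,"tx": 6.2,"ty": -6.4,"tz": -1,"wz": 0.14},
    {"grip": 0.4,"tx": 9.3,"ty": -9.6,"tz": -2,"wz": 0.21},
    {"grip": 0.4,"tx": 12.4,"ty": -12.8,"tz": -3,"wz": 0.28},
    {"grip": 0.4,"tx": 15.5,"ty": -16,"tz": -4,"wz": 0.35},
    {"grip": 0.4,"tx": 18.6,"ty": -19.2,"tz": -5,"wz": 0.42},
    {"grip": 0.4,"tx": 21.7,"ty": -22.4,"tz": -6,"wz": 0.49},
    {"grip": 0.4,"tx": 24.8,"ty": -25.6,"tz": -7,"wz": 0.56}
  ],
  "newtons": 20
}}

```text
validation failed for argument at $.de...
```

Emit:
{"op": "servo_tool", "data": {
  "deltas": [
    {"grip": 0.4,"tx": 3.1,"ty": -3.2,"tz": -0.5,"wx": 0.0,"wy": 0.0,"wz": 0.07},
    {"grip": 0.4,"tx": 6.2,"ty": -6.4,"tz": -1.0,"wx": 0.0,"wy": 0.0,"wz": 0.14}
  ],
  "newtons": 20
}}

```text
time: 0.3
tcp_pos: [0.1856, 0.4715, 0.2205]
ee_rot: [[-0.997, 0.081, -0.0], [0.081, 0.997, -0.001], [0.0, -0.001, -1.0]]
contact_force: [1.2, 1.1, 1.1]
gripper_width: 0.0593
gripper_force: 0.0
```

Emit:
{"op": "servo_tool", "data": {
  "deltas": [
    {"grip": 0.4,"tx": 3.4,"ty": -3.5,"tz": -0.5,"wx": 0,"wy": 0,"wz": 0.08},
    {"grip": 0.4,"tx": 6.8,"ty": -7,"tz": -1,"wx": 0,"wy": 0,"wz": 0.16},
    {"grip": 0.4,"tx": 10.2,"ty": -10.6,"tz": -2,"wx": 0,"wy": 0,"wz": 0.24},
    {"grip": 0.4,"tx": 13.6,"ty": -14.2,"tz": -3,"wx": 0,"wy": 0,"wz": 0.32},
    {"grip": 0.4,"tx": 17,"ty": -17.8,"tz": -4,"wx": 0,"wy": 0,"wz": 0.4},
    {"grip": 0.4,"tx": 20.4,"ty": -21.4,"tz": -5,"wx": 0,"wy": 0,"wz": 0.48},
    {"grip": 0.4,"tx": 23.8,"ty": -25,"tz": -6,"wx": 0,"wy": 0,"wz": 0.56},
    {"grip": 0.4,"tx": 27.2,"ty": -28.6,"tz": -7,"wx": 0,"wy": 0,"wz": 0.63}
  ],
  "newtons": 20
}}

```text
time: 1.1
tcp_pos: [0.4565, 0.1863, 0.1514]
ee_rot: [[-0.854, -0.52, -0.0], [-0.52, 0.854, 0.0], [0.0, 0.0, -1.0]]
contact_force: [1.6, -0.0, 0.1]
gripper_width: 0.0339
gripper_force: 0.0
```

Emit:
{"op": "servo_tool", "data": {
  "deltas": [
    {"grip": 0.35,"tx": 2.0,"ty": -2.0,"tz": -2.0,"wx": 0,"wy": 0,"wz": 0.03},
    {"grip": 0.35,"tx": 3.75,"ty": -3.9,"tz": -5,"wx": 0,"wy": 0,"wz": 0.03},
    {"grip": 0.35,"tx": 3.75,"ty": -3.9,"tz": -9,"wx": 0,"wy": 0,"wz": 0.03},
    {"grip": 0.35,"tx": 3.75,"ty": -3.9,"tz": -9,"wx": 0,"wy": 0,"wz": 0.03},
    {"grip": 0.35,"tx": 3.75,"ty": -3.9,"tz": -9,"wx": 0,"wy": 0,"wz": 0.03}
  ],
  "newtons": 20
}}

```text
time: 1.6
tcp_pos: [0.4925, 0.1492, 0.0621]
ee_rot: [[-0.84, -0.542, -0.002], [-0.542, 0.84, -0.0], [0.002, 0.001, -1.0]]
contact_force: [0.1, 0.4, 1.1]
gripper_width: 0.0298
gripper_force: 0.0
```

Run:
```python
from cell import robot,camera
from h import *
s=robot.sense();print(s["tcp_pos"],s["contact_force"],s["gripper_width"])
o=[]
for n in("scene","top"):
    c=camera(n);p=proj(c,[s["tcp_pos"],[.495,.147,.039]]);print(n,p.round(1).tolist())
    u,v=p[1].astype(int);i=c["pixels"][v-40:v+25,u-40:u+40,::-1];o.append(cv2.resize(i,None,fx=4.9,fy=4.9,interpolation=cv2.INTER_NEAREST))
cv2.imwrite("pics/a.png",np.hstack(o))
```

```text
[0.49252704 0.14916623 0.06207985] [0.06043593 0.3992248  1.11745979] 0.02975537360524604
scene [[281.0, 167.0], [280.6, 174.6]]
top [[173.9, 236.6], [177.0, 236.0]]
```

View pics/a.png

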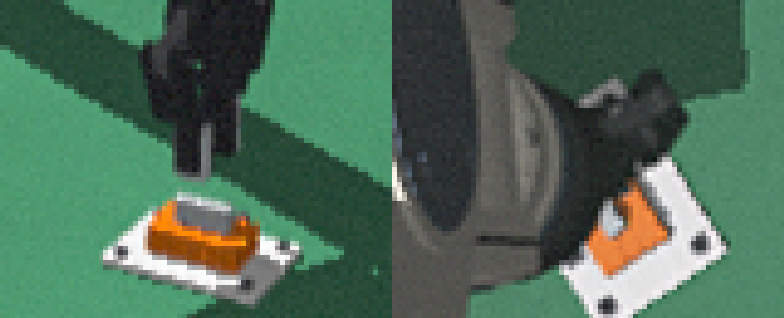

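The pictures show the open fingers straddling the clamped block, in the scene crop around (200,170) and just above the block at (205,210).

Emit:
{"op": "servo_tool", "data": {
  "deltas": [
    {"grip": 0.35,"tx": 0,"ty": 0,"tz": 0,"wx": 0,"wy": 0,"wz": 0},
    {"grip": 0.35,"tx": 0,"ty": 0,"tz": -1.2,"wx": 0,"wy": 0,"wz": 0},
    {"grip": 0.35,"tx": 0,"ty": 0,"tz": -2.3,"wx": 0,"wy": 0,"wz": 0},
    {"grip": 0.35,"tx": 0,"ty": 0,"tz": -3.2,"wx": 0,"wy": 0,"wz": 0},
    {"grip": 0.35,"tx": 0,"ty": 0,"tz": -3.2,"wx": 0,"wy": 0,"wz": 0},
    {"grip": 0.35,"tx": 0,"ty": 0,"tz": -3.2,"wx": 0,"wy": 0,"wz": 0}
  ],
  "newtons": 20
}}

```text
time: 2.3
tcp_pos: [0.4928, 0.1491, 0.0295]
ee_rot: [[-0.84, -0.542, -0.001], [-0.542, 0.84, -0.0], [0.001, 0.0, -1.0]]
contact_force: [0.7, -0.2, 0.0]
gripper_width: 0.0301
gripper_force: 0.0
```

Emit:
{"op": "servo_tool", "data": {
  "deltas": [
    {"grip": 0.3,"tx": 0.22,"ty": -0.21,"tz": -0.1,"wx": 0,"wy": 0,"wz": 0},
    {"grip": 0.2,"tx": 0.22,"ty": -0.21,"tz": -0.1,"wx": 0,"wy": 0,"wz": 0},
    {"grip": 0.15,"tx": 0.22,"ty": -0.21,"tz": -0.1,"wx": 0,"wy": 0,"wz": 0},
    {"grip": 0.1,"tx": 0.22,"ty": -0.21,"tz": -0.1,"wx": 0,"wy": 0,"wz": 0},
    {"grip": 0.05,"tx": 0.22,"ty": -0.21,"tz": -0.1,"wx": 0,"wy": 0,"wz": 0},
    {"grip": 0.05,"tx": 0.22,"ty": -0.21,"tz": -0.1,"wx": 0,"wy": 0,"wz": 0},
    {"grip": 0.05,"tx": 0.22,"ty": -0.21,"tz": -0.1,"wx": 0,"wy": 0,"wz": 0}
  ],
  "newtons": 20
}}

```text
time: 3.0
tcp_pos: [0.4946, 0.1483, 0.0291]
ee_rot: [[-0.84, -0.543, -0.001], [-0.543, 0.84, 0.003], [-0.001, 0.003, -1.0]]
contact_force: [-3.3, 7.2, 2.1]
gripper_width: 0.0082
gripper_force: 20.4
```

Run:
```python
from cell import robot
s=robot.sense()
for k in("tcp_pos","ee_rot","contact_force","torque","gripper_width","gripper_force"):print(k,np.round(s[k],4).tolist()) if 0 else print(k,s[k])
```

```text
tcp_pos [0.49460893 0.14827392 0.02913744]
ee_rot [[-8.39636376e-01 -5.43148262e-01 -8.49540248e-04]
 [-5.43148405e-01  8.39632375e-01  2.69896138e-03]
 [-7.52634688e-04  2.72757259e-03 -9.99995997e-01]]
contact_force [-3.27857241  7.22961944  2.10549826]
torque [ 1.4701965   0.75454514 -0.02900403]
gripper_width 0.008196933810150709
gripper_force 20.428614914417267
```

Emit:
{"op": "servo_tool", "data": {
  "deltas": [
    {"grip": 0.3,"tx": 0,"ty": 0,"tz": 0,"wx": 0,"wy": 0,"wz": 0},
    {"grip": 0.35,"tx": 0,"ty": 0,"tz": 1.0,"wx": 0,"wy": 0,"wz": 0},
    {"grip": 0.35,"tx": 0,"ty": 0,"tz": 5,"wx": 0,"wy": 0,"wz": 0},
    {"grip": 0.35,"tx": 0,"ty": -3.5,"tz": 8,"wx": 0,"wy": 0,"wz": -0.06},
    {"grip": 0.35,"tx": 0.2,"ty": -8,"tz": 8,"wx": 0,"wy": 0,"wz": -0.14},
    {"grip": 0.35,"tx": 0.4,"ty": -12.8,"tz": 8,"wx": 0,"wy": 0,"wz": -0.22},
    {"grip": 0.35,"tx": 0.6,"ty": -17.6,"tz": 8,"wx": 0,"wy": 0,"wz": -0.3},
    {"grip": 0.35,"tx": 0.8,"ty": -22.4,"tz": 8,"wx": 0,"wy": 0,"wz": -0.38}
  ],
  "newtons": 20
}}

```text
time: 3.8
tcp_pos: [0.5033, -0.0791, 0.11]
ee_rot: [[-0.982, -0.189, 0.001], [-0.189, 0.982, -0.001], [-0.001, -0.001, -1.0]]
contact_force: [1.0, 0.1, -0.3]
gripper_width: 0.03
gripper_force: 0.0
```

Emit:
{"op": "servo_tool", "data": {
  "deltas": [
    {"grip": 0.35,"tx": 0.1,"ty": -4.5,"tz": 0,"wx": 0,"wy": 0,"wz": -0.05},
    {"grip": 0.35,"tx": 0.2,"ty": -9,"tz": -1,"wx": 0,"wy": 0,"wz": -0.1},
    {"grip": 0.35,"tx": 0.2,"ty": -12.2,"tz": -3,"wx": 0,"wy": 0,"wz": -0.1},
    {"grip": 0.35,"tx": 0.2,"ty": -12.3,"tz": -5,"wx": 0,"wy": 0,"wz": -0.1},
    {"grip": 0.35,"tx": 0.2,"ty": -12.3,"tz": -6,"wx": 0,"wy": 0,"wz": -0.1},
    {"grip": 0.35,"tx": 0.2,"ty": -12.3,"tz": -6,"wx": 0,"wy": 0,"wz": -0.1},
    {"grip": 0.35,"tx": 0.2,"ty": -12.3,"tz": -6,"wx": 0,"wy": 0,"wz": -0.1}
  ],
  "newtons": 20
}}

```text
time: 4.5
tcp_pos: [0.5056, -0.1995, 0.0497]
ee_rot: [[-0.996, -0.094, 0.0], [-0.094, 0.996, -0.0], [-0.0, -0.0, -1.0]]
contact_force: [-0.3, 0.6, -0.1]
gripper_width: 0.0296
gripper_force: 0.0
```

Emit:
{"op": "servo_tool", "data": {
  "deltas": [
    {"grip": 0.35,"tx": 0,"ty": 0,"tz": -2,"wx": 0,"wy": 0,"wz": 0},
    {"grip": 0.35,"tx": 0,"ty": 0,"tz": -3.5,"wx": 0,"wy": 0,"wz": 0},
    {"grip": 0.3,"tx": 0,"ty": 0,"tz": -4.5,"wx": 0,"wy": 0,"wz": 0},
    {"grip": 0.2,"tx": 0,"ty": 0,"tz": -4.5,"wx": 0,"wy": 0,"wz": 0},
    {"grip": 0.15,"tx": 0,"ty": 0,"tz": -4.5,"wx": 0,"wy": 0,"wz": 0},
    {"grip": 0.1,"tx": 0,"ty": 0,"tz": -4.5,"wx": 0,"wy": 0,"wz": 0},
    {"grip": 0.05,"tx": 0,"ty": 0,"tz": -4.5,"wx": 0,"wy": 0,"wz": 0},
    {"grip": 0.0,"tx": 0,"ty": 0,"tz": -4.5,"wx": 0,"wy": 0,"wz": 0}
  ],
  "newtons": 40
}}

```text
time: 5.3
tcp_pos: [0.5059, -0.2001, 0.0049]
ee_rot: [[-0.996, -0.093, 0.002], [-0.093, 0.996, -0.001], [-0.002, -0.001, -1.0]]
contact_force: [0.0, 1.4, 7.5]
gripper_width: 0.008
gripper_force: 41.1
```

Emit:
{"op": "servo_tool", "data": {
  "deltas": [
    {"grip": 0.0,"tx": 0,"ty": 0,"tz": 0,"wx": 0,"wy": 0,"wz": 0},
    {"grip": 0.0,"tx": 0,"ty": 0,"tz": 0,"wx": 0,"wy": 0,"wz": 0},
    {"grip": 0.0,"tx": 0,"ty": 0,"tz": 0,"wx": 0,"wy": 0,"wz": 0}
  ],
  "newtons": 90
}}

```text
time: 5.6
tcp_pos: [0.506, -0.2002, 0.0051]
ee_rot: [[-0.996, -0.093, 0.002], [-0.093, 0.996, -0.001], [-0.002, -0.001, -1.0]]
contact_force: [-0.5, 1.8, 8.3]
gripper_width: 0.0067
gripper_force: 89.3
```

Emit:
{"op": "servo_tool", "data": {
  "deltas": [
    {"grip": 0.0,"tx": 0,"ty": 0,"tz": 0.5,"wx": 0,"wy": 0,"wz": 0},
    {"grip": 0.0,"tx": 0,"ty": 0,"tz": 3,"wx": 0,"wy": 0,"wz": 0},
    {"grip": 0.0,"tx": 0,"ty": 0,"tz": 6.5,"wx": 0,"wy": 0,"wz": 0},
    {"grip": 0.0,"tx": -0.2,"ty": 2,"tz": 9,"wx": 0,"wy": 0,"wz": 0.03},
    {"grip": 0.0,"tx": -0.5,"ty": 6,"tz": 10,"wx": 0,"wy": 0,"wz": 0.1},
    {"grip": 0.0,"tx": -0.9,"ty": 10.5,"tz": 10,"wx": 0,"wy": 0,"wz": 0.17},
    {"grip": 0.0,"tx": -1.3,"ty": 15,"tz": 10,"wx": 0,"wy": 0,"wz": 0.24},
    {"grip": 0.0,"tx": -1.7,"ty": 19.5,"tz": 10,"wx": 0,"wy": 0,"wz": 0.31}
  ],
  "newtons": 90
}}

```text
time: 6.4
tcp_pos: [0.4879, -0.0036, 0.1045]
ee_rot: [[-0.919, -0.394, 0.001], [-0.394, 0.919, -0.0], [-0.001, -0.0, -1.0]]
contact_force: [0.6, -0.1, -1.2]
gripper_width: 0.0065
gripper_force: 88.3
```

Emit:
{"op": "servo_tool", "data": {
  "deltas": [
    {"grip": 0.0,"tx": -0.5,"ty": 4.5,"tz": 0,"wx": 0,"wy": 0,"wz": 0.06},
    {"grip": 0.0,"tx": -1,"ty": 9,"tz": 0,"wx": 0,"wy": 0,"wz": 0.12},
    {"grip": 0.0,"tx": -1.3,"ty": 12.5,"tz": -0.5,"wx": 0,"wy": 0,"wz": 0.17},
    {"grip": 0.0,"tx": -1.43,"ty": 14.06,"tz": -2,"wx": 0,"wy": 0,"wz": 0.17},
    {"grip": 0.0,"tx": -1.43,"ty": 14.06,"tz": -3.5,"wx": 0,"wy": 0,"wz": 0.17},
    {"grip": 0.0,"tx": -1.43,"ty": 14.06,"tz": -4.5,"wx": 0,"wy": 0,"wz": 0.17},
    {"grip": 0.0,"tx": -1.43,"ty": 14.06,"tz": -4.5,"wx": 0,"wy": 0,"wz": 0.17},
    {"grip": 0.0,"tx": -1.43,"ty": 14.06,"tz": -4.5,"wx": 0,"wy": 0,"wz": 0.17}
  ],
  "newtons": 90
}}

```text
time: 7.2
tcp_pos: [0.4742, 0.1352, 0.0592]
ee_rot: [[-0.841, -0.542, -0.0], [-0.542, 0.841, -0.0], [0.0, -0.0, -1.0]]
contact_force: [0.5, 0.2, -1.0]
gripper_width: 0.0067
gripper_force: 88.3
```

Run:
```python
from cell import robot,camera
from h import *
np.set_printoptions(precision=4,suppress=True)
s=robot.sense();print(s["tcp_pos"],s["ee_rot"],s["contact_force"],s["torque"],s["gripper_width"])
o=[]
for n in("scene","top"):
    c=camera(n);u,v=proj(c,[.485,.14,.05])[0].astype(int);w=30;print(n,u,v)
    i=c["pixels"][v-30:v+30,u-40:u+40,::-1];o.append(cv2.resize(i,None,fx=4.9 if n=="top" else 9,fy=4.9 if n=="top" else 9,interpolation=cv2.INTER_CUBIC))
cv2.imwrite("pics/b.png",o[0])
```

```text
[0.4742 0.1352 0.0592] [[-0.8406 -0.5416 -0.    ]
 [-0.5416  0.8406 -0.0001]
 [ 0.0001 -0.0001 -1.    ]] [ 0.5487  0.2055 -1.0196] [-0.0319  0.0227  0.0164] 0.006659715561646928
scene 276 170
top 179 240
```

View pics/b.png

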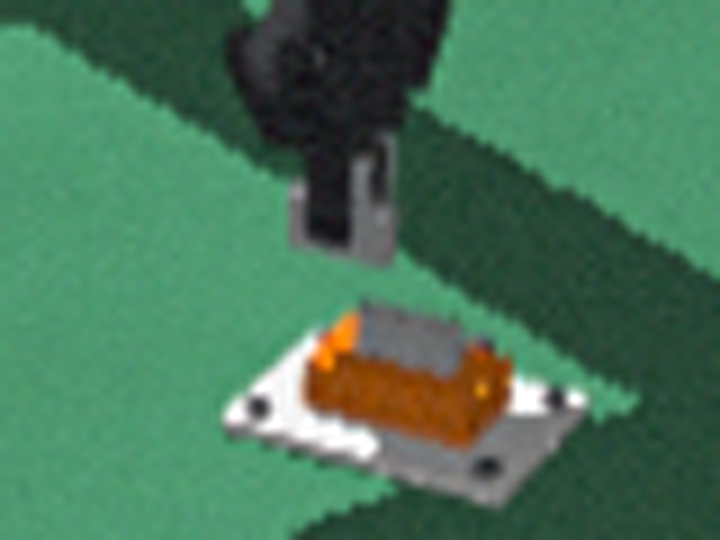

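The block hangs level in the fingers, its near lower edge from about (292,243) to (393,265) in the crop. The clamped block's near face spans columns 358 to 466 and rows 300 to 375. I'll compare these with the predicted corners.

Run:
```python
from h import *
s=dict(np.load("pics/scene0.npz"))
a=np.radians(32.9);e=np.array([np.cos(a),np.sin(a),0]);n=np.array([-e[1],e[0],0]);z=np.array([0,0,1])
def show(C,zs):
    for q in(-1,1):
        for zz in zs: print(q,zz,((proj(s,C+e*.0175*q-n*.0045+z*zz)[0]-[236,140]+.5)*9-.5).round(0))
show(np.array([.4742,.1352,0]),(.0562,.0762));print()
C=.4951*e-.1442*n;show(C,(.024,.039))
```

```text
-1 0.0562 [287. 243.]
-1 0.0762 [288. 187.]
1 0.0562 [384. 267.]
1 0.0762 [386. 211.]

-1 0.024 [350. 348.]
-1 0.039 [351. 307.]
1 0.024 [447. 373.]
1 0.039 [449. 332.]
```

Emit:
{"op": "servo_tool", "data": {
  "deltas": [
    {"grip": 0.0,"tx": 0,"ty": 0,"tz": -0.4,"wx": 0,"wy": 0,"wz": 0},
    {"grip": 0.0,"tx": 0,"ty": 0,"tz": -0.8,"wx": 0,"wy": 0,"wz": 0},
    {"grip": 0.0,"tx": 0,"ty": 0,"tz": -1.1,"wx": 0,"wy": 0,"wz": 0},
    {"grip": 0.0,"tx": 0,"ty": 0,"tz": -1.3,"wx": 0,"wy": 0,"wz": 0},
    {"grip": 0.0,"tx": 0,"ty": 0,"tz": -1.38,"wx": 0,"wy": 0,"wz": 0},
    {"grip": 0.0,"tx": 0,"ty": 0,"tz": -1.42,"wx": 0,"wy": 0,"wz": 0},
    {"grip": 0.0,"tx": 0,"ty": 0,"tz": -1.44,"wx": 0,"wy": 0,"wz": 0},
    {"grip": 0.0,"tx": 0,"ty": 0,"tz": -1.46,"wx": 0,"wy": 0,"wz": 0}
  ],
  "newtons": 90
}}

```text
time: 8.1
tcp_pos: [0.4741, 0.1356, 0.0444]
ee_rot: [[-0.84, -0.542, 0.0], [-0.542, 0.84, 0.0], [-0.0, -0.0, -1.0]]
contact_force: [0.7, 0.9, -0.3]
gripper_width: 0.0072
gripper_force: 88.3
```

Emit:
{"op": "servo_tool", "data": {
  "deltas": [
    {"grip": 0.0,"tx": 0,"ty": 0,"tz": -0.03,"wx": 0,"wy": 0,"wz": 0},
    {"grip": 0.0,"tx": 0,"ty": 0,"tz": -0.06,"wx": 0,"wy": 0,"wz": 0},
    {"grip": 0.0,"tx": 0,"ty": 0,"tz": -0.09,"wx": 0,"wy": 0,"wz": 0},
    {"grip": 0.0,"tx": 0,"ty": 0,"tz": -0.12,"wx": 0,"wy": 0,"wz": 0},
    {"grip": 0.0,"tx": 0,"ty": 0,"tz": -0.15,"wx": 0,"wy": 0,"wz": 0},
    {"grip": 0.0,"tx": 0,"ty": 0,"tz": -0.18,"wx": 0,"wy": 0,"wz": 0}
  ],
  "newtons": 90
}}

```text
time: 8.7
tcp_pos: [0.474, 0.1356, 0.0425]
ee_rot: [[-0.84, -0.542, 0.0], [-0.542, 0.84, -0.0], [-0.0, -0.0, -1.0]]
contact_force: [0.6, -0.8, -0.4]
gripper_width: 0.0069
gripper_force: 88.3
```

Emit:
{"op": "servo_tool", "data": {
  "deltas": [
    {"grip": 0.0,"tx": 0.02,"ty": -0.03,"tz": -0.015,"wx": 0,"wy": 0,"wz": 0},
    {"grip": 0.0,"tx": 0.02,"ty": -0.03,"tz": -0.03,"wx": 0,"wy": 0,"wz": 0},
    {"grip": 0.0,"tx": 0.02,"ty": -0.03,"tz": -0.045,"wx": 0,"wy": 0,"wz": 0},
    {"grip": 0.0,"tx": 0.02,"ty": -0.03,"tz": -0.06,"wx": 0,"wy": 0,"wz": 0}
  ],
  "newtons": 90
}}

```text
time: 9.1
tcp_pos: [0.4742, 0.1353, 0.042]
ee_rot: [[-0.84, -0.542, 0.0], [-0.542, 0.84, -0.0], [-0.0, -0.0, -1.0]]
contact_force: [-0.6, -0.5, 3.3]
gripper_width: 0.0066
gripper_force: 88.8
```

Emit:
{"op": "servo_tool", "data": {
  "deltas": [
    {"grip": 0.0,"tx": 0,"ty": 0,"tz": -0.01,"wx": 0,"wy": 0,"wz": 0},
    {"grip": 0.0,"tx": 0,"ty": 0,"tz": -0.02,"wx": 0,"wy": 0,"wz": 0},
    {"grip": 0.0,"tx": 0,"ty": 0,"tz": -0.02,"wx": 0,"wy": 0,"wz": 0}
  ],
  "newtons": 90
}}

```text
time: 9.4
tcp_pos: [0.4742, 0.1353, 0.042]
ee_rot: [[-0.84, -0.542, 0.0], [-0.542, 0.84, -0.0], [-0.0, -0.0, -1.0]]
contact_force: [-1.7, -0.8, 5.1]
gripper_width: 0.0065
gripper_force: 89.1
```

```bash
cat > st.py <<'E'
from cell import robot
import numpy as np
np.set_printoptions(precision=4,suppress=True)
s=robot.sense();a=np.radians(32.9);e=np.array([np.cos(a),np.sin(a)]);n=np.array([-e[1],e[0]])
p=s["tcp_pos"];f=s["contact_force"];print("u,v,z mm",e@p[:2]*1e3,n@p[:2]*1e3,p[2]*1e3,"Fe,Fn,Fz",e@f[:2],n@f[:2],f[2],"T",s["torque"],"ty ang",np.degrees(np.arctan2(s["ee_rot"][1,1],s["ee_rot"][0,1])),"tilt",s["ee_rot"][:2,2],s["gripper_width"],s["gripper_force"])
E
python3 st.py
```

```text
u,v,z mm 471.6593915501993 -143.9949619160043 42.01349799848741 Fe,Fn,Fz -1.8227044488562494 0.2480794893216307 5.144950523185568 T [-0.0955  0.4031  0.0083] ty ang 122.8422237708287 tilt [ 0.0004 -0.0001] 0.006501523621931181 89.06768202781677
```

Emit:
{"op": "servo_tool", "data": {
  "deltas": [
    {"grip": 0.0,"tx": 0,"ty": 0,"tz": -0.015,"wx": 0,"wy": 0,"wz": 0},
    {"grip": 0.0,"tx": 0,"ty": 0,"tz": -0.03,"wx": 0,"wy": 0,"wz": 0},
    {"grip": 0.0,"tx": 0,"ty": 0,"tz": -0.045,"wx": 0,"wy": 0,"wz": 0},
    {"grip": 0.0,"tx": 0,"ty": 0,"tz": -0.045,"wx": 0,"wy": 0,"wz": 0}
  ],
  "newtons": 90
}}

```text
time: 9.8
tcp_pos: [0.4742, 0.1353, 0.042]
ee_rot: [[-0.84, -0.542, 0.001], [-0.542, 0.84, -0.0], [-0.001, -0.0, -1.0]]
contact_force: [-2.8, -0.9, 11.3]
gripper_width: 0.0066
gripper_force: 89.8
```

```bash
python3 st.py
```

```text
u,v,z mm 471.673629279749 -143.99529946796724 41.96946224192906 Fe,Fn,Fz -2.803599431636992 0.7394729958019973 11.341568597388397 T [-0.1525  0.7361 -0.001 ] ty ang 122.84299684151874 tilt [ 0.0008 -0.0001] 0.006579165188966986 89.80199575424194
```

Emit:
{"op": "servo_tool", "data": {
  "deltas": [
    {"grip": 0.0,"tx": 0.042,"ty": 0.027,"tz": 0,"wx": 0,"wy": 0,"wz": 0},
    {"grip": 0.0,"tx": 0.084,"ty": 0.054,"tz": 0,"wx": 0,"wy": 0,"wz": 0},
    {"grip": 0.0,"tx": 0.126,"ty": 0.081,"tz": 0,"wx": 0,"wy": 0,"wz": 0},
    {"grip": 0.0,"tx": 0.168,"ty": 0.109,"tz": 0,"wx": 0,"wy": 0,"wz": 0},
    {"grip": 0.0,"tx": 0.21,"ty": 0.136,"tz": 0,"wx": 0,"wy": 0,"wz": 0},
    {"grip": 0.0,"tx": 0.252,"ty": 0.163,"tz": 0,"wx": 0,"wy": 0,"wz": 0}
  ],
  "newtons": 90
}}

```text
time: 10.4
tcp_pos: [0.4763, 0.1365, 0.042]
ee_rot: [[-0.84, -0.542, -0.0], [-0.542, 0.84, -0.001], [0.001, -0.001, -1.0]]
contact_force: [-6.0, -3.5, 13.4]
gripper_width: 0.0065
gripper_force: 90.2
```

```bash
python3 st.py
```

```text
u,v,z mm 474.0699322688008 -144.1189930147383 41.96625468918708 Fe,Fn,Fz -6.927609966255176 0.357679732116964 13.424578798856505 T [-0.7256  1.0979  0.0466] ty ang 122.82844091136373 tilt [-0.     -0.0011] 0.0064678534761479405 90.15451312065125
```

Emit:
{"op": "servo_tool", "data": {
  "deltas": [
    {"grip": 0.0,"tx": 0.067,"ty": 0.043,"tz": 0.01,"wx": 0,"wy": 0,"wz": 0},
    {"grip": 0.0,"tx": 0.134,"ty": 0.087,"tz": 0.015,"wx": 0,"wy": 0,"wz": 0},
    {"grip": 0.0,"tx": 0.202,"ty": 0.13,"tz": 0.015,"wx": 0,"wy": 0,"wz": 0},
    {"grip": 0.0,"tx": 0.269,"ty": 0.174,"tz": 0.015,"wx": 0,"wy": 0,"wz": 0},
    {"grip": 0.0,"tx": 0.336,"ty": 0.217,"tz": 0.015,"wx": 0,"wy": 0,"wz": 0},
    {"grip": 0.0,"tx": 0.403,"ty": 0.261,"tz": 0.015,"wx": 0,"wy": 0,"wz": 0},
    {"grip": 0.0,"tx": 0.47,"ty": 0.304,"tz": 0.015,"wx": 0,"wy": 0,"wz": 0},
    {"grip": 0.0,"tx": 0.538,"ty": 0.348,"tz": 0.015,"wx": 0,"wy": 0,"wz": 0}
  ],
  "newtons": 90
}}

```text
time: 11.2
tcp_pos: [0.4817, 0.14, 0.042]
ee_rot: [[-0.84, -0.542, -0.0], [-0.542, 0.84, -0.001], [0.001, -0.001, -1.0]]
contact_force: [-5.6, -3.3, 11.5]
gripper_width: 0.0063
gripper_force: 90.0
```

```bash
python3 st.py
```

```text
u,v,z mm 480.5455667225881 -144.1030086860251 42.028478084896406 Fe,Fn,Fz -6.479156764860557 0.25960852064635853 11.468469720091724 T [-0.6897  0.9753  0.0375] ty ang 122.82823565765865 tilt [-0.0001 -0.001 ] 0.006302235686705884 89.99208211898804
```

Emit:
{"op": "servo_tool", "data": {
  "deltas": [
    {"grip": 0.0,"tx": 0.084,"ty": 0.054,"tz": 0,"wx": 0,"wy": 0,"wz": 0},
    {"grip": 0.0,"tx": 0.168,"ty": 0.109,"tz": 0,"wx": 0,"wy": 0,"wz": 0},
    {"grip": 0.0,"tx": 0.252,"ty": 0.163,"tz": 0,"wx": 0,"wy": 0,"wz": 0},
    {"grip": 0.0,"tx": 0.336,"ty": 0.217,"tz": 0,"wx": 0,"wy": 0,"wz": 0},
    {"grip": 0.0,"tx": 0.42,"ty": 0.272,"tz": 0,"wx": 0,"wy": 0,"wz": 0},
    {"grip": 0.0,"tx": 0.504,"ty": 0.326,"tz": 0,"wx": 0,"wy": 0,"wz": 0},
    {"grip": 0.0,"tx": 0.588,"ty": 0.38,"tz": 0,"wx": 0,"wy": 0,"wz": 0},
    {"grip": 0.0,"tx": 0.672,"ty": 0.435,"tz": 0,"wx": 0,"wy": 0,"wz": 0}
  ],
  "newtons": 90
}}

```text
time: 12.0
tcp_pos: [0.4884, 0.1444, 0.042]
ee_rot: [[-0.84, -0.542, -0.0], [-0.542, 0.84, -0.001], [0.001, -0.001, -1.0]]
contact_force: [-5.0, -2.9, 12.3]
gripper_width: 0.0067
gripper_force: 90.0
```

```bash
python3 st.py
```

```text
u,v,z mm 488.5423939762602 -144.07120420923226 41.996055115519695 Fe,Fn,Fz -5.749531622188502 0.22784848919859568 12.268649391311033 T [-0.6458  1.022  -0.0121] ty ang 122.83245339457177 tilt [-0.0001 -0.0009] 0.00665512146342865 89.99401330947876
```

Emit:
{"op": "servo_tool", "data": {
  "deltas": [
    {"grip": 0.0,"tx": 0.084,"ty": 0.054,"tz": 0,"wx": 0,"wy": 0,"wz": 0},
    {"grip": 0.0,"tx": 0.168,"ty": 0.109,"tz": 0,"wx": 0,"wy": 0,"wz": 0},
    {"grip": 0.0,"tx": 0.252,"ty": 0.163,"tz": 0,"wx": 0,"wy": 0,"wz": 0},
    {"grip": 0.0,"tx": 0.336,"ty": 0.217,"tz": 0,"wx": 0,"wy": 0,"wz": 0},
    {"grip": 0.0,"tx": 0.42,"ty": 0.272,"tz": 0,"wx": 0,"wy": 0,"wz": 0},
    {"grip": 0.0,"tx": 0.504,"ty": 0.326,"tz": 0,"wx": 0,"wy": 0,"wz": 0},
    {"grip": 0.0,"tx": 0.58,"ty": 0.375,"tz": 0,"wx": 0,"wy": 0,"wz": 0},
    {"grip": 0.0,"tx": 0.63,"ty": 0.407,"tz": 0,"wx": 0,"wy": 0,"wz": 0}
  ],
  "newtons": 90
}}

```text
time: 12.8
tcp_pos: [0.4948, 0.1485, 0.042]
ee_rot: [[-0.84, -0.542, -0.0], [-0.542, 0.84, -0.001], [0.001, -0.001, -1.0]]
contact_force: [-4.4, -2.6, 10.6]
gripper_width: 0.0066
gripper_force: 90.0
```

```bash
python3 st.py
python3 - <<'E'
from cell import camera
from h import *
c=camera("scene");cv2.imwrite("pics/c.png",cv2.resize(c["pixels"][140:200,236:316,::-1],None,fx=9,fy=9,interpolation=cv2.INTER_CUBIC))
E
```

```text
u,v,z mm 496.0785282414418 -144.1041152201456 42.03366287924796 Fe,Fn,Fz -5.095033033132905 0.25745211039593796 10.567109004153231 T [-0.6276  1.039   0.0536] ty ang 122.83012314806446 tilt [-0.0001 -0.0009] 0.006621767527442965 89.99375581741333
```

View pics/c.png

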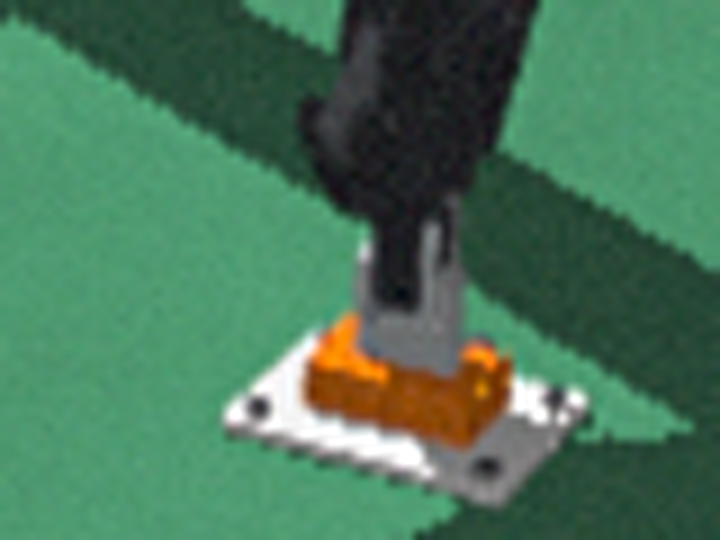

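The upper block appears flush with the lower one: its left edge is near column 360 and its right near 463, over the lower block's 358 and 463. Next I'll release it while still pressing, then square the sides.

Emit:
{"op": "servo_tool", "data": {
  "deltas": [
    {"grip": 0.15,"tx": -0.02,"ty": -0.013,"tz": 0,"wx": 0,"wy": 0,"wz": 0},
    {"grip": 0.25,"tx": -0.02,"ty": -0.013,"tz": 0.05,"wx": 0,"wy": 0,"wz": 0},
    {"grip": 0.25,"tx": -0.02,"ty": -0.013,"tz": 0.05,"wx": 0,"wy": 0,"wz": 0},
    {"grip": 0.25,"tx": -0.02,"ty": -0.013,"tz": 0.05,"wx": 0,"wy": 0,"wz": 0}
  ],
  "newtons": 20
}}

```text
time: 13.25
tcp_pos: [0.4949, 0.1488, 0.0418]
ee_rot: [[-0.84, -0.542, -0.0], [-0.542, 0.84, 0.0], [0.0, 0.0, -1.0]]
contact_force: [0.2, -0.5, 0.2]
gripper_width: 0.0214
gripper_force: 0.0
```

```bash
python3 st.py
```

```text
u,v,z mm 496.37577096513576 -143.91242042147073 41.77146006834609 Fe,Fn,Fz -0.1138057851981503 -0.49692736062503795 0.1852303625699225 T [ 0.0106  0.0048 -0.0094] ty ang 122.8476205587574 tilt [-0.0001  0.0001] 0.021364092708467907 0.0
```

Emit:
{"op": "servo_tool", "data": {
  "deltas": [
    {"grip": 0.25,"tx": 0,"ty": 0,"tz": -0.4,"wx": 0,"wy": 0,"wz": 0},
    {"grip": 0.25,"tx": 0,"ty": 0,"tz": -0.9,"wx": 0,"wy": 0,"wz": 0},
    {"grip": 0.25,"tx": 0,"ty": 0,"tz": -1.28,"wx": 0,"wy": 0,"wz": 0},
    {"grip": 0.18,"tx": 0,"ty": 0,"tz": -1.28,"wx": 0,"wy": 0,"wz": 0},
    {"grip": 0.13,"tx": 0,"ty": 0,"tz": -1.28,"wx": 0,"wy": 0,"wz": 0},
    {"grip": 0.09,"tx": 0,"ty": 0,"tz": -1.28,"wx": 0,"wy": 0,"wz": 0},
    {"grip": 0.04,"tx": 0,"ty": 0,"tz": -1.28,"wx": 0,"wy": 0,"wz": 0},
    {"grip": 0.0,"tx": 0,"ty": 0,"tz": -1.28,"wx": 0,"wy": 0,"wz": 0}
  ],
  "newtons": 30
}}

```text
time: 14.05
tcp_pos: [0.495, 0.1486, 0.0291]
ee_rot: [[-0.84, -0.542, 0.0], [-0.542, 0.84, -0.0], [-0.0, -0.0, -1.0]]
contact_force: [0.4, -1.0, -2.7]
gripper_width: 0.0082
gripper_force: 29.6
```

Emit:
{"op": "servo_tool", "data": {
  "deltas": [
    {"grip": 0.0,"tx": 0,"ty": 0,"tz": 0,"wx": 0,"wy": 0,"wz": 0},
    {"grip": 0.0,"tx": 0,"ty": 0,"tz": 0,"wx": 0,"wy": 0,"wz": 0},
    {"grip": 0.0,"tx": 0,"ty": 0,"tz": 0,"wx": 0,"wy": 0,"wz": 0}
  ],
  "newtons": 50
}}

```text
time: 14.35
tcp_pos: [0.4949, 0.1487, 0.0291]
ee_rot: [[-0.84, -0.542, 0.0], [-0.542, 0.84, -0.0], [0.0, -0.0, -1.0]]
contact_force: [1.5, -1.7, -1.1]
gripper_width: 0.0078
gripper_force: 53.9
```

```bash
python3 st.py
```

```text
u,v,z mm 496.29418969454133 -144.01903279021306 29.10503768043674 Fe,Fn,Fz 0.29866346525802046 -2.267877511045299 -1.0872875242594087 T [-0.3164 -0.1478  0.0065] ty ang 122.84014094860544 tilt [ 0.0001 -0.0002] 0.007840161181373644 53.92570682801306
```

Emit:
{"op": "servo_tool", "data": {
  "deltas": [
    {"grip": 0.25,"tx": 0,"ty": 0,"tz": 0,"wx": 0,"wy": 0,"wz": 0},
    {"grip": 0.25,"tx": 0,"ty": 0,"tz": 0,"wx": 0,"wy": 0,"wz": 0},
    {"grip": 0.25,"tx": 0,"ty": 0,"tz": 1.0,"wx": 0,"wy": 0,"wz": 0},
    {"grip": 0.3,"tx": 0,"ty": 0,"tz": 3,"wx": 0,"wy": 0,"wz": 0},
    {"grip": 0.4,"tx": 0,"ty": 0,"tz": 5,"wx": 0,"wy": 0,"wz": 0},
    {"grip": 0.5,"tx": 0,"ty": 0,"tz": 5,"wx": 0,"wy": 0,"wz": -0.14},
    {"grip": 0.6,"tx": 0,"ty": 0,"tz": 5,"wx": 0,"wy": 0,"wz": -0.28},
    {"grip": 0.6,"tx": 0,"ty": 0,"tz": 5,"wx": 0,"wy": 0,"wz": -0.42}
  ],
  "newtons": 20
}}

```text
time: 15.15
tcp_pos: [0.4951, 0.1489, 0.0801]
ee_rot: [[-0.989, -0.147, 0.001], [-0.147, 0.989, 0.0], [-0.001, 0.0, -1.0]]
contact_force: [-0.2, -0.2, -0.9]
gripper_width: 0.0512
gripper_force: 0.0
```

Emit:
{"op": "servo_tool", "data": {
  "deltas": [
    {"grip": 0.6,"tx": 0,"ty": 0,"tz": 0,"wx": 0,"wy": 0,"wz": -0.14},
    {"grip": 0.6,"tx": 0,"ty": 0,"tz": 0,"wx": 0,"wy": 0,"wz": -0.28},
    {"grip": 0.6,"tx": 0,"ty": 0,"tz": 0,"wx": 0,"wy": 0,"wz": -0.42},
    {"grip": 0.6,"tx": 0,"ty": 0,"tz": 0,"wx": 0,"wy": 0,"wz": -0.56},
    {"grip": 0.6,"tx": 0,"ty": 0,"tz": 0,"wx": 0,"wy": 0,"wz": -0.7},
    {"grip": 0.6,"tx": 0,"ty": 0,"tz": 0,"wx": 0,"wy": 0,"wz": -0.84},
    {"grip": 0.6,"tx": 0,"ty": 0,"tz": 0,"wx": 0,"wy": 0,"wz": -0.98},
    {"grip": 0.6,"tx": 0,"ty": 0,"tz": 0,"wx": 0,"wy": 0,"wz": -1.1}
  ],
  "newtons": 20
}}

```text
time: 15.95
tcp_pos: [0.495, 0.1488, 0.0799]
ee_rot: [[-0.58, 0.815, 0.001], [0.815, 0.58, 0.0], [-0.0, 0.001, -1.0]]
contact_force: [-0.4, -0.7, -0.3]
gripper_width: 0.0516
gripper_force: 0.0
```

Emit:
{"op": "servo_tool", "data": {
  "deltas": [
    {"grip": 0.6,"tx": 0,"ty": 0,"tz": 0,"wx": 0,"wy": 0,"wz": -0.05},
    {"grip": 0.6,"tx": 0,"ty": 0,"tz": 0,"wx": 0,"wy": 0,"wz": -0.05},
    {"grip": 0.6,"tx": 0,"ty": 0,"tz": 0,"wx": 0,"wy": 0,"wz": -0.05}
  ],
  "newtons": 20
}}

```text
time: 16.25
tcp_pos: [0.495, 0.1488, 0.0796]
ee_rot: [[-0.545, 0.839, 0.001], [0.839, 0.545, 0.0], [-0.0, 0.001, -1.0]]
contact_force: [-0.8, 0.2, -0.0]
gripper_width: 0.0515
gripper_force: 0.0
```

```bash
python3 st.py
```

```text
u,v,z mm 496.4529831483079 -143.94344948958192 79.60825659779161 Fe,Fn,Fz -0.5733381849834369 0.5599598667437861 -0.034212304889813375 T [ 0.0064 -0.0251 -0.066 ] ty ang 32.99060202463713 tilt [0.0005 0.0002] 0.05154796688283243 0.0
```

Emit:
{"op": "servo_tool", "data": {
  "deltas": [
    {"grip": 0.6,"tx": 0,"ty": 0,"tz": -1.5,"wx": 0,"wy": 0,"wz": -0.003},
    {"grip": 0.6,"tx": 0,"ty": 0,"tz": -3,"wx": 0,"wy": 0,"wz": -0.003},
    {"grip": 0.6,"tx": 0,"ty": 0,"tz": -4.2,"wx": 0,"wy": 0,"wz": -0.003},
    {"grip": 0.58,"tx": 0,"ty": 0,"tz": -5,"wx": 0,"wy": 0,"wz": -0.003},
    {"grip": 0.54,"tx": 0,"ty": 0,"tz": -5,"wx": 0,"wy": 0,"wz": -0.003},
    {"grip": 0.5,"tx": 0,"ty": 0,"tz": -5,"wx": 0,"wy": 0,"wz": -0.003},
    {"grip": 0.47,"tx": 0,"ty": 0,"tz": -5,"wx": 0,"wy": 0,"wz": -0.003},
    {"grip": 0.44,"tx": 0,"ty": 0,"tz": -5,"wx": 0,"wy": 0,"wz": -0.003}
  ],
  "newtons": 20
}}

```text
time: 17.05
tcp_pos: [0.495, 0.1487, 0.0296]
ee_rot: [[-0.541, 0.841, 0.001], [0.841, 0.541, -0.0], [-0.0, 0.0, -1.0]]
contact_force: [0.2, -0.5, 0.8]
gripper_width: 0.0376
gripper_force: 0.1
```

Emit:
{"op": "servo_tool", "data": {
  "deltas": [
    {"grip": 0.43,"tx": 0,"ty": 0,"tz": 0,"wx": 0,"wy": 0,"wz": 0},
    {"grip": 0.42,"tx": 0,"ty": 0,"tz": 0,"wx": 0,"wy": 0,"wz": 0},
    {"grip": 0.41,"tx": 0,"ty": 0,"tz": 0,"wx": 0,"wy": 0,"wz": 0},
    {"grip": 0.4,"tx": 0,"ty": 0,"tz": 0,"wx": 0,"wy": 0,"wz": 0},
    {"grip": 0.38,"tx": 0,"ty": 0,"tz": 0,"wx": 0,"wy": 0,"wz": 0},
    {"grip": 0.36,"tx": 0,"ty": 0,"tz": 0,"wx": 0,"wy": 0,"wz": 0},
    {"grip": 0.34,"tx": 0,"ty": 0,"tz": 0,"wx": 0,"wy": 0,"wz": 0},
    {"grip": 0.34,"tx": 0,"ty": 0,"tz": 0,"wx": 0,"wy": 0,"wz": 0}
  ],
  "newtons": 20
}}

```text
time: 17.85
tcp_pos: [0.4939, 0.1482, 0.0292]
ee_rot: [[-0.54, 0.841, -0.002], [0.841, 0.54, -0.001], [-0.0, -0.002, -1.0]]
contact_force: [-6.0, -5.0, 5.3]
gripper_width: 0.035
gripper_force: 19.5
```

```bash
python3 st.py
```

```text
u,v,z mm 495.16873560528774 -143.8496788207683 29.19491035621268 Fe,Fn,Fz -7.777844794337009 -0.9520009018637152 5.304417758974442 T [-0.8633  1.2896 -0.0017] ty ang 32.70265721949491 tilt [-0.0016 -0.0012] 0.035000374116726546 19.50408847304061
```

Emit:
{"op": "servo_tool", "data": {
  "deltas": [
    {"grip": 0.34,"tx": -0.05,"ty": -0.03,"tz": 0,"wx": 0,"wy": 0,"wz": 0},
    {"grip": 0.34,"tx": -0.1,"ty": -0.065,"tz": 0,"wx": 0,"wy": 0,"wz": 0},
    {"grip": 0.34,"tx": -0.1,"ty": -0.065,"tz": 0,"wx": 0,"wy": 0,"wz": 0},
    {"grip": 0.34,"tx": -0.1,"ty": -0.065,"tz": 0,"wx": 0,"wy": 0,"wz": 0},
    {"grip": 0.34,"tx": -0.1,"ty": -0.065,"tz": 0,"wx": 0,"wy": 0,"wz": 0}
  ],
  "newtons": 50
}}

```text
time: 18.35
tcp_pos: [0.4939, 0.1481, 0.0293]
ee_rot: [[-0.54, 0.841, 0.0], [0.841, 0.54, 0.0], [0.0, 0.0, -1.0]]
contact_force: [-3.7, -2.1, 5.9]
gripper_width: 0.0336
gripper_force: 49.8
```

```bash
python3 st.py
```

```text
u,v,z mm 495.1600660188471 -143.89223228429674 29.303949516140587 Fe,Fn,Fz -4.252317073401821 0.21487778261636903 5.879799713242547 T [-0.2909  0.8393 -0.0372] ty ang 32.71723696311528 tilt [0.0001 0.0001] 0.03362712766579643 49.7516405582428
```

Emit:
{"op": "servo_tool", "data": {
  "deltas": [
    {"grip": 0.34,"tx": -0.03,"ty": -0.02,"tz": 0,"wx": 0,"wy": 0,"wz": 0},
    {"grip": 0.34,"tx": -0.03,"ty": -0.02,"tz": 0,"wx": 0,"wy": 0,"wz": 0},
    {"grip": 0.34,"tx": -0.03,"ty": -0.02,"tz": 0,"wx": 0,"wy": 0,"wz": 0},
    {"grip": 0.34,"tx": -0.03,"ty": -0.02,"tz": 0,"wx": 0,"wy": 0,"wz": 0}
  ],
  "newtons": 80
}}

```text
time: 18.75
tcp_pos: [0.4939, 0.1481, 0.0294]
ee_rot: [[-0.541, 0.841, 0.001], [0.841, 0.541, 0.001], [0.0, 0.001, -1.0]]
contact_force: [-2.5, -0.8, 5.5]
gripper_width: 0.0336
gripper_force: 79.1
```

Emit:
{"op": "servo_tool", "data": {
  "deltas": [
    {"grip": 0.36,"tx": 0,"ty": 0,"tz": 0,"wx": 0,"wy": 0,"wz": 0},
    {"grip": 0.34,"tx": 0,"ty": 0,"tz": 0,"wx": 0,"wy": 0,"wz": 0},
    {"grip": 0.34,"tx": 0,"ty": 0,"tz": 0,"wx": 0,"wy": 0,"wz": 0},
    {"grip": 0.34,"tx": 0,"ty": 0,"tz": 0,"wx": 0,"wy": 0,"wz": 0}
  ],
  "newtons": 20
}}

```text
time: 19.15
tcp_pos: [0.4939, 0.1481, 0.0294]
ee_rot: [[-0.541, 0.841, 0.001], [0.841, 0.541, 0.001], [0.0, 0.001, -1.0]]
contact_force: [-3.5, 0.0, 5.2]
gripper_width: 0.0334
gripper_force: 79.1
```

```bash
python3 st.py
```

```text
u,v,z mm 495.162240876274 -143.90079523570668 29.42906710498457 Fe,Fn,Fz -2.9306220231612055 1.9454100150266282 5.154886385313583 T [-0.0969  0.6226 -0.0172] ty ang 32.72656960271239 tilt [0.0008 0.0005] 0.03336762994248282 79.06833663582802
```

Emit:
{"op": "servo_tool", "data": {
  "deltas": [
    {"grip": 0.5,"tx": 0,"ty": 0,"tz": 0,"wx": 0,"wy": 0,"wz": 0},
    {"grip": 0.6,"tx": 0,"ty": 0,"tz": 0,"wx": 0,"wy": 0,"wz": 0},
    {"grip": 0.6,"tx": 0,"ty": 0,"tz": 0,"wx": 0,"wy": 0,"wz": 0},
    {"grip": 0.6,"tx": 0,"ty": 0,"tz": 1.0,"wx": 0,"wy": 0,"wz": 0},
    {"grip": 0.6,"tx": 0,"ty": 0,"tz": 3,"wx": 0,"wy": 0,"wz": 0},
    {"grip": 0.6,"tx": 0,"ty": 0,"tz": 5,"wx": 0,"wy": 0,"wz": 0},
    {"grip": 0.6,"tx": 0,"ty": 0,"tz": 5,"wx": 0,"wy": 0,"wz": 0.14},
    {"grip": 0.6,"tx": 0,"ty": 0,"tz": 5,"wx": 0,"wy": 0,"wz": 0.28}
  ],
  "newtons": 20
}}

```text
time: 19.95
tcp_pos: [0.4942, 0.148, 0.0806]
ee_rot: [[-0.756, 0.655, 0.002], [0.655, 0.756, 0.0], [-0.001, 0.002, -1.0]]
contact_force: [0.0, -0.4, 0.2]
gripper_width: 0.0512
gripper_force: 0.0
```

Emit:
{"op": "servo_tool", "data": {
  "deltas": [
    {"grip": 0.6,"tx": 0,"ty": 0,"tz": 0,"wx": 0,"wy": 0,"wz": 0.14},
    {"grip": 0.6,"tx": 0,"ty": 0,"tz": 0,"wx": 0,"wy": 0,"wz": 0.28},
    {"grip": 0.6,"tx": 0,"ty": 0,"tz": 0,"wx": 0,"wy": 0,"wz": 0.42},
    {"grip": 0.6,"tx": 0,"ty": 0,"tz": 0,"wx": 0,"wy": 0,"wz": 0.56},
    {"grip": 0.5,"tx": 0,"ty": 0,"tz": 0,"wx": 0,"wy": 0,"wz": 0.7},
    {"grip": 0.4,"tx": 0,"ty": 0,"tz": 0,"wx": 0,"wy": 0,"wz": 0.84},
    {"grip": 0.3,"tx": 0,"ty": 0,"tz": 0,"wx": 0,"wy": 0,"wz": 0.98},
    {"grip": 0.3,"tx": 0,"ty": 0,"tz": 0,"wx": 0,"wy": 0,"wz": 1.12}
  ],
  "newtons": 20
}}

```text
time: 20.75
tcp_pos: [0.4938, 0.1479, 0.0799]
ee_rot: [[-0.919, -0.395, 0.001], [-0.395, 0.919, 0.0], [-0.001, -0.0, -1.0]]
contact_force: [-0.2, -0.6, -0.4]
gripper_width: 0.026
gripper_force: 0.0
```

Emit:
{"op": "servo_tool", "data": {
  "deltas": [
    {"grip": 0.3,"tx": 0,"ty": 0,"tz": 0,"wx": 0,"wy": 0,"wz": 0.14},
    {"grip": 0.3,"tx": 0,"ty": 0,"tz": 0,"wx": 0,"wy": 0,"wz": 0.17},
    {"grip": 0.3,"tx": 0,"ty": 0,"tz": 0,"wx": 0,"wy": 0,"wz": 0.17},
    {"grip": 0.3,"tx": 0,"ty": 0,"tz": 0,"wx": 0,"wy": 0,"wz": 0.17}
  ],
  "newtons": 20
}}

```text
time: 21.15
tcp_pos: [0.4938, 0.1479, 0.0796]
ee_rot: [[-0.842, -0.539, 0.001], [-0.539, 0.842, 0.0], [-0.001, -0.0, -1.0]]
contact_force: [-0.5, 0.3, -0.3]
gripper_width: 0.0256
gripper_force: 0.0
```

```bash
python3 st.py
```

```text
u,v,z mm 494.91593154722227 -144.0260443923218 79.57050381886384 Fe,Fn,Fz -0.2805699809545308 0.5120700161736971 -0.2589713603360297 T [0.0141 0.0281 0.016 ] ty ang 122.5963424614151 tilt [0.0006 0.0001] 0.025565616562829612 0.0
```

Centred. I'll add 0.004 rad of yaw, lower, and squeeze across the width again.

Emit:
{"op": "servo_tool", "data": {
  "deltas": [
    {"grip": 0.3,"tx": 0,"ty": 0,"tz": -1.5,"wx": 0,"wy": 0,"wz": 0.004},
    {"grip": 0.3,"tx": 0,"ty": 0,"tz": -3,"wx": 0,"wy": 0,"wz": 0.004},
    {"grip": 0.3,"tx": 0,"ty": 0,"tz": -4.2,"wx": 0,"wy": 0,"wz": 0.004},
    {"grip": 0.25,"tx": 0,"ty": 0,"tz": -5,"wx": 0,"wy": 0,"wz": 0.004},
    {"grip": 0.18,"tx": 0,"ty": 0,"tz": -5,"wx": 0,"wy": 0,"wz": 0.004},
    {"grip": 0.13,"tx": 0,"ty": 0,"tz": -5,"wx": 0,"wy": 0,"wz": 0.004},
    {"grip": 0.09,"tx": 0,"ty": 0,"tz": -5,"wx": 0,"wy": 0,"wz": 0.004},
    {"grip": 0.04,"tx": 0,"ty": 0,"tz": -5,"wx": 0,"wy": 0,"wz": 0.004}
  ],
  "newtons": 30
}}

```text
time: 21.95
tcp_pos: [0.4939, 0.1479, 0.0296]
ee_rot: [[-0.84, -0.543, 0.001], [-0.543, 0.84, 0.0], [-0.001, -0.0, -1.0]]
contact_force: [-0.1, -0.1, -0.0]
gripper_width: 0.0087
gripper_force: 29.8
```

Emit:
{"op": "servo_tool", "data": {
  "deltas": [
    {"grip": 0.0,"tx": 0,"ty": 0,"tz": 0,"wx": 0,"wy": 0,"wz": 0},
    {"grip": 0.0,"tx": 0,"ty": 0,"tz": 0,"wx": 0,"wy": 0,"wz": 0},
    {"grip": 0.0,"tx": 0,"ty": 0,"tz": 0,"wx": 0,"wy": 0,"wz": 0},
    {"grip": 0.0,"tx": 0,"ty": 0,"tz": 0,"wx": 0,"wy": 0,"wz": 0}
  ],
  "newtons": 70
}}

```text
time: 22.35
tcp_pos: [0.4939, 0.1479, 0.0296]
ee_rot: [[-0.84, -0.543, 0.001], [-0.543, 0.84, 0.0], [-0.001, -0.0, -1.0]]
contact_force: [-1.1, -0.3, 6.0]
gripper_width: 0.0077
gripper_force: 70.7
```

```bash
python3 st.py
```

```text
u,v,z mm 495.0543209904081 -144.1051601962438 29.58389367622856 Fe,Fn,Fz -1.0946626521579783 0.36503241049767166 6.039056638552418 T [-0.1129  0.1987  0.0358] ty ang 122.89794093162173 tilt [0.001  0.0001] 0.00772667237632776 70.70310300216079
```

Emit:
{"op": "servo_tool", "data": {
  "deltas": [
    {"grip": 0.15,"tx": 0,"ty": 0,"tz": 0,"wx": 0,"wy": 0,"wz": 0},
    {"grip": 0.25,"tx": 0,"ty": 0,"tz": 0,"wx": 0,"wy": 0,"wz": 0},
    {"grip": 0.25,"tx": 0,"ty": 0,"tz": 0,"wx": 0,"wy": 0,"wz": 0},
    {"grip": 0.25,"tx": 0,"ty": 0,"tz": 1,"wx": 0,"wy": 0,"wz": 0},
    {"grip": 0.25,"tx": 0,"ty": 0,"tz": 4,"wx": 0,"wy": 0,"wz": 0},
    {"grip": 0.25,"tx": 0,"ty": 0,"tz": 8,"wx": 0,"wy": 0,"wz": 0},
    {"grip": 0.25,"tx": -3,"ty": -3,"tz": 11,"wx": 0,"wy": 0,"wz": 0},
    {"grip": 0.25,"tx": -6,"ty": -6,"tz": 12,"wx": 0,"wy": 0,"wz": 0}
  ],
  "newtons": 20
}}

```text
time: 23.15
tcp_pos: [0.4345, 0.0877, 0.1521]
ee_rot: [[-0.839, -0.545, 0.004], [-0.545, 0.839, -0.0], [-0.004, -0.002, -1.0]]
contact_force: [0.5, -0.6, -0.3]
gripper_width: 0.0212
gripper_force: 0.0
```

Emit:
{"op": "servo_tool", "data": {
  "deltas": [
    {"grip": 0.25,"tx": -3,"ty": -3,"tz": 2,"wx": 0,"wy": 0,"wz": 0},
    {"grip": 0.25,"tx": -5,"ty": -6,"tz": 4,"wx": 0,"wy": 0,"wz": 0},
    {"grip": 0.25,"tx": -5,"ty": -10,"tz": 4,"wx": 0,"wy": 0,"wz": 0},
    {"grip": 0.25,"tx": -5,"ty": -14,"tz": 4,"wx": 0,"wy": 0,"wz": 0},
    {"grip": 0.25,"tx": -5,"ty": -14,"tz": 4,"wx": 0,"wy": 0,"wz": 0}
  ],
  "newtons": 20
}}

```text
time: 23.65
tcp_pos: [0.3837, -0.0558, 0.1901]
ee_rot: [[-0.842, -0.539, 0.002], [-0.539, 0.842, -0.002], [-0.001, -0.002, -1.0]]
contact_force: [-0.2, 0.5, -0.4]
gripper_width: 0.0213
gripper_force: 0.0
```

```bash
python3 st.py
python3 - <<'E'
from cell import camera
from h import *
c=camera("scene");t=camera("top")
a=cv2.resize(c["pixels"][150:200,256:306,::-1],(400,400),interpolation=cv2.INTER_CUBIC)
b=cv2.resize(t["pixels"][212:262,156:206,::-1],(400,400),interpolation=cv2.INTER_CUBIC)
cv2.imwrite("pics/d.png",np.hstack([a,b]));cv2.imwrite("pics/e.png",c["pixels"][:,:,::-1])
E
```

```text
u,v,z mm 291.9006964572239 -255.25937606274124 190.0853770297557 Fe,Fn,Fz 0.10609332410791189 0.5664922791561375 -0.3908197623547538 T [ 0.0062 -0.0269  0.0428] ty ang 122.61976819807089 tilt [ 0.0017 -0.0016] 0.02126610029210057 0.0
```

View pics/d.png

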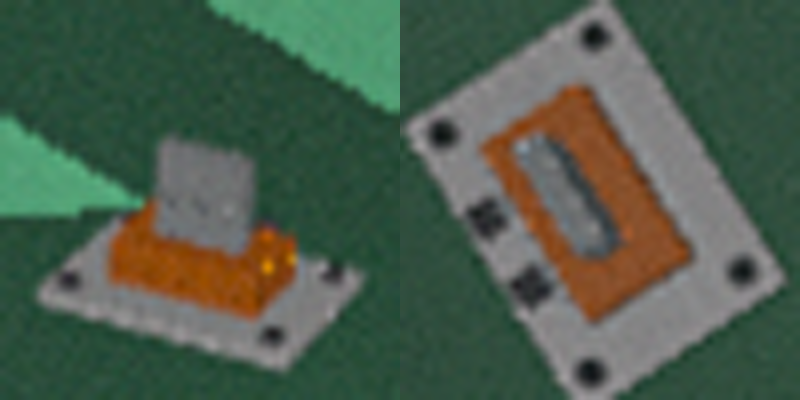

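View pics/e.png

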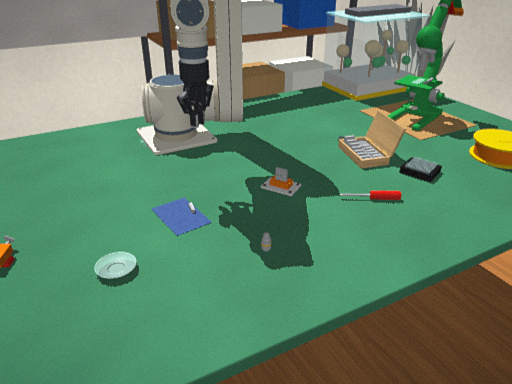

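The stack stands flush in the holder: in the left crop its edges run straight at columns 157 and 255 with no step at the joint, around row 205. The bystanders are where they were and the 10 mm block is still on the felt at (192,208).

```bash
python3 -c "
from cell import robot
print(robot.sign_off())"
```

```text
the job is handed in; nothing more can be done
None
```

The job is handed in at about 24 s: the 20 mm block was touched down with about 10 mm overlap, pressed at 10–13 N as it slid home, and squared both ways; it stands in the holder, looking flush at camera resolution, with the bystanders undisturbed.

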